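# Load the roller rack with the tins

## Robot

A 6-joint arm with a two-finger parallel gripper is mounted at the origin on a cart in front of the work surface, level with it; the furniture and walls round the work are solid. World frame = base frame: x ahead of the robot, y to its left, z up, the work surface at z = 0. Lengths are in m, angles in rad, forces in N, time in s.
With the tool pointing down it reaches from about 0.35 to 0.85 m from the base axis. Payload 8.1 kg.
Tool frame: the origin (TCP) lies at the very end of the fingers, on their centre line; the grasp point (between the pads) lies 19 mm behind it; z points along the fingers, y is the line along which they close (so a half turn about z gives the same grasp; the last joint's range is limited). The gripper opens to 85 mm and grips with 20 to 120 N. Pads are 22 mm wide; open, the fingers measure 114 mm over their backs; the gripper's body (76 mm by 85 mm) begins 54 mm behind the grasp point. The pads swing forward as they close: fully open they stand 13 mm farther back than shut.
Start: joints at [-1.351, 0.13, 1.488, -0, 1.523, -0.085], TCP at [0.18, -0.572, 0.231] pointing down, gripper open.
Joint ranges: [-2.96, 2.96], [-0.89, 2.26], [0.02, 2.5], [-1.34, 4.48], [0, 2.73], [-2.66, 2.66]. Speed limits (rad/s): [2.39, 2.39, 2.79, 3.14, 3.14, 3.14].

## Interface

Orientations are given as a unit quaternion [w, x, y, z].
In Python, from plant import get_state, imaging, close_job, spotter gives the robot as it stands. The module is installed in compiled form; this text tells all that it offers.
- The arm moves only by the shell command python3 -m handwheel 'ROWS' [FORCE]. ROWS is JSON, a list of rows, each an object of numbers: "dx", "dy", "dz": the shift along the tool's x, y, z in m; "yaw": the turn about the tool's z in rad; "fingers": the closure, from 0 (fully open) to 1 (shut). A call has 1 to 12 rows; each row is the pose to reach, as a shift and turn from the pose commanded when the call began, along the tool's axes at that moment; what a row does not reach only later rows make up. A row lasts 1/8 s, in which the tool goes at most 62.5 mm and 10.7 degrees, less where a joint would pass 70% of its speed; a pose out of reach is approached as far as the arm can. A call with a gripper value outside its range is refused whole. The fingers move at their own pace and stop on an object; FORCE is the grip in N (left out, the last holds). Time passes only in rows, so rows that repeat a pose let the fingers close. It gives the time, the measured TCP pose, the force, the opening and the grip force at its end, in the units of the state.
- get_state(): the state, without advancing time (a new reading comes with each control period).
- imaging.grab_frame(name): name is "scene" or "side" or "wrist"; returns the picture (400x640x3 uint8, red, green, blue); there is no depth.
- imaging.get_calibration(name): a dict with "K" (3x3 intrinsics, pixels), "extrinsics" (4x4, takes a point from world to camera coordinates); the wrist camera has in their place "T_tool_cam" (4x4, takes a point from camera to tool coordinates, whose origin is the TCP and whose axes are the flange's). Camera axes: x right, y up, looking along -z (the intrinsics and any distortion apply to the point x, -y, -z); pixel columns grow to the right and rows downward; lengths in m; the calibration is good to about 2 mm. A picture is of the moment at which its call begins: read the wrist's pose just before it. get_calibration takes no time and is no camera call.
- close_job(): hands the job in; it is judged then, once.
Trained networks look in the newest picture that a camera, given by its name, has taken for a name from the list of things; names that differ only in an ending like _2 or _b are one class to them, and where a whole thing is asked for, a point or a joint stands for the part that bears it (a point fixed in the world has none). Each returns a list of dicts, best first, with "confidence" (0 to 1); they miss things now and then, are a little off and sometimes report something else, mostly with a low value. They report only what shows in the picture. A call takes as long as a camera call. They do not tell look-alikes from the thing itself.
- spotter.search_frame(query, camera): "point" ([column, row] in pixels, amid what is visible of it).
- spotter.pinpoint(query, camera): "point" ([column, row] in pixels: a listed point, or the origin of a listed thing).
The state is a dict: "clock": time; "joints": joint angles; "joint_velocities": joint speeds; "tau": joint torques, N m; "ee_pos": TCP position; "orientation": TCP orientation; "ft_force": force on the tool from outside, world axes, zero at the start; "wrist_torque": the same for the moment, N m; "width": opening from 0.0 (shut) to 1.0 (fully open); "grasp_force": force on a finger pad.
Only numpy, scipy, OpenCV 4.12 (cv2) and the standard library are available. Lean on these libraries where they do the work, as an engineer would, in place of code of your own. Each camera call takes 0.05 s, during which the arm holds its last target. There are 200 camera calls.

## Task

Take the two flat metal tins out of the plywood caddy and load them into the gravity rack for the painter on the far side: each tin in the lane that fits its width, lid up and thumb-lip end leading. Lower each gently onto the rollers in the open loading bay at the near end, without dropping it, and let it roll down under the clear cover until its front end rests against the stop. Leave everything else standing where it is.

Things in the scene. Friction and masses are not known exactly. Their poses are not given: they have to be found in the camera images.
- tin_wide_center (a point): centre (half-way up) of the wide tin: flat closed bare-metal tin, 66 long x 52 wide x 28 mm high, about 0.11 kg. x axis along its length to the thumb-lip end (small dark lip on the end face, dark ridge across the lid by it; two dark hinge barrels at the other end), z up through the lid. Lip and barrels stand out 2 mm and may be pressed on. Starts lid up in one of the caddy's two places
- tin_wide_front (a point): middle of the thumb-lip end face of the wide tin, 33 mm along its x axis from the centre
- tin_narrow_center (a point): centre (half-way up) of the narrow tin: the same as the wide tin but 66 long x 38 wide x 28 mm high, about 0.085 kg; same axes, in the other place of the caddy
- tin_narrow_front (a point): middle of the thumb-lip end face of the narrow tin, 33 mm along its x axis from the centre
- caddy: fixed plywood caddy, origin at its underside's centre on the table: rail 151 mm long (x axis), 32 wide, 8 high, with end plates 60 wide, 40 high, 4 thick (inner faces 71.5 mm from the origin). The tins stand on the rail, 35 mm either side of the origin, end to end with 2 to 7 mm between them and the plates: only their long sides can be gripped, which overhang the rail and are open to the table
- rack: fixed plywood gravity rack, 272 x 118 mm; origin: underside's centre on the table; x axis along the lanes, downhill, away from the robot; y left. Wide lane (60 mm clear) on the right, centre y = -25 mm; narrow lane (46 mm) on the left, centre y = +32 mm; both slope down 9 degrees. Guides 4 mm thick rise 42 mm above the rollers, 14 mm over a loaded tin: in a lane a tin can be held only by its ends
- lane_wide_load (a point): middle of the wide lane's loading bay, at the roller tops; x axis downhill along the lane, z square up from the rollers (tilted 9 degrees). The bay is open above for 72 mm either way along the lane: uphill to a back plate as high as the guides (112 mm above the table), downhill to a clear cover plate that lies on the guides as far as the stop
- lane_narrow_load (a point): the same point of the narrow lane, same axes. Both lanes are floored with pairs of free-turning wheels, 18 mm across, every 26 mm: a tin set on them in the bay and let go rolls down by itself at about 0.1 m/s
- lane_wide_stop (a point): middle of the stop of the wide lane: on the stop's inner face, 14 mm above the roller tops, where the middle of a tin's leading end comes to rest; 188 mm down the lane from the load point; same axes
- lane_narrow_stop (a point): the same for the narrow lane
- dropper_2_center (a point): centre of a loose dropper bottle standing by, 25 mm across, 80 mm high
- glue_bottle_center (a point): a point 44 mm up a loose glue bottle with a needle, 22 x 31 mm, 118 mm high, standing by
- pot_3_center (a point): centre of a loose flip-top paint pot standing by, 35 mm across, 40 mm high
- pot_4_center (a point): centre of a loose flip-top paint pot standing by, 35 mm across, 40 mm high
- mini_table_center (a point): centre of a loose gaming miniature standing by, 25 mm across, 51 mm high
- dropper_8_center (a point): centre of a loose dropper bottle standing by, 25 mm across, 82 mm high
Mind the look-alikes: they are no part of the job. Leave any green look-alike of the part that bears tin_narrow_center alone.

How it is judged:
At the end, for the whole second after the job is handed in: each tin lies at rest, lid up (within 0.25 rad of level), in its own lane with the middle of its thumb-lip end within 12 mm of the middle of that lane's stop (the play between the guides is included), let go by the robot (distance between tin_wide_front and lane_wide_stop below 0.012 m and distance between tin_narrow_front and lane_narrow_stop below 0.012 m and angle between each of tin_wide_center, tin_narrow_center's own z axis and vertical below 0.25 rad and linear speed of each of tin_wide, tin_narrow below 0.02 m/s); the robot touches nothing.
It fails at once if a loose bystander is pushed more than 40 mm or knocked over (distance of any of dropper_2_center, glue_bottle_center, pot_3_center, pot_4_center, mini_table_center, dropper_8_center from where it was at the start of the episode above 0.04 m or angle between any of dropper_2_center, glue_bottle_center, pot_3_center, pot_4_center, mini_table_center, dropper_8_center's own z axis and vertical above 0.6 rad).
It fails at once if a tin is dropped or thrown into the rack: it moves faster than 0.45 m/s between the guides ((linear speed of tin_wide above 0.45 m/s and z of tin_wide_center in the frame of lane_wide_load below 0.045 m and y of tin_wide_center in the frame of rack between -0.06 and 0.06 m and x of tin_wide_center in the frame of rack between -0.13 and 0.14 m) or (linear speed of tin_narrow above 0.45 m/s and z of tin_narrow_center in the frame of lane_narrow_load below 0.045 m and y of tin_narrow_center in the frame of rack between -0.06 and 0.06 m and x of tin_narrow_center in the frame of rack between -0.13 and 0.14 m)).
It also fails if it takes over 72 s, if anything falls off the work surface, if the arm or the gripper's body presses on something with over 40 N, if the wrist force passes 120 N, or if a joint passes its speed limit or range.

## Working session

There is one attempt and no reset: what is moved stays moved. The work goes in short steps, Python scripts to look and compute and a shell command to move; the robot and the scene stay as the last step left them, time stands still between calls to the robot, and variables do not carry over. Pictures are saved under pics/ and viewed, at most 12 in all, crops included, and the job is handed in when it is done.

```bash
mkdir -p pics
cat > h.py <<'E'
import numpy as np, cv2
from plant import get_state, imaging, spotter
from scipy.spatial.transform import Rotation as R
def cam(name):
    c=imaging.get_calibration(name); K=np.array(c["K"])
    if name=="wrist":
        s=get_state(); q=s["orientation"]; T=np.eye(4)
        T[:3,:3]=R.from_quat([q[1],q[2],q[3],q[0]]).as_matrix(); T[:3,3]=s["ee_pos"]
        E=np.linalg.inv(T@np.array(c["T_tool_cam"]))
    else: E=np.array(c["extrinsics"])
    return K,np.diag([1,-1,-1,1.])@E
def ray(C,p):
    K,E=C; d=np.linalg.inv(K)@[p[0],p[1],1]; o=-E[:3,:3].T@E[:3,3]; d=E[:3,:3].T@d
    return o,d/np.linalg.norm(d)
def onz(C,p,z):
    o,d=ray(C,p); return o+d*(z-o[2])/d[2]
def proj(C,X):
    K,E=C; x=K@(E[:3,:3]@np.array(X)+E[:3,3]); return x[:2]/x[2]
def tri(obs):
    A=0;b=0
    for C,p in obs:
        o,d=ray(C,p); M=np.eye(3)-np.outer(d,d); A=A+M; b=b+M@o
    return np.linalg.solve(A,b)
def save(n,im): cv2.imwrite("pics/"+n,im[:,:,::-1])
E
python3 - <<'E'
from h import *
s=get_state(); print(s["ee_pos"],s["orientation"],s["clock"])
for n in("scene","side"):
    im=imaging.grab_frame(n); save(n+".png",im); C=cam(n); print(n,-C[1][:3,:3].T@C[1][:3,3], [k for k in imaging.get_calibration(n)])
    for q in["tin_wide_center","tin_wide_front","tin_narrow_center","tin_narrow_front","caddy","rack","lane_wide_load","lane_narrow_load","lane_wide_stop","lane_narrow_stop"]:
        print(q,[(np.round(r["point"]).tolist(),round(r["confidence"],2),onz(C,r["point"],.03)[:2].round(3).tolist()) for r in spotter.pinpoint(q,n)[:3]])
E
```

```text
[ 0.17995744 -0.57179571  0.23024769] [-9.28724937e-04  9.88408295e-01  1.51816260e-01 -6.33205573e-05] 0.0
scene [0.03000093 0.55160131 0.91984105] ['K', 'extrinsics']
tin_wide_center [([393.0, 201.0], 0.84, [0.497, -0.384])]
tin_wide_front [([383.0, 202.0], 0.85, [0.519, -0.358])]
tin_narrow_center [([352.0, 188.0], 0.61, [0.64, -0.355]), ([249.0, 222.0], 0.53, [0.789, -0.029]), ([370.0, 206.0], 0.48, [0.539, -0.316])]
tin_narrow_front [([349.0, 197.0], 0.68, [0.619, -0.313]), ([364.0, 209.0], 0.59, [0.547, -0.293]), ([299.0, 242.0], 0.24, [0.615, -0.059])]
caddy [([285.0, 253.0], 0.6, [0.618, -0.001]), ([380.0, 209.0], 0.56, [0.509, -0.326]), ([249.0, 218.0], 0.37, [0.803, -0.039])]
rack [([280.0, 254.0], 0.93, [0.626, 0.007]), ([300.0, 243.0], 0.73, [0.608, -0.057])]
lane_wide_load [([301.0, 243.0], 0.73, [0.609, -0.06]), ([366.0, 210.0], 0.41, [0.54, -0.296])]
lane_narrow_load [([289.0, 257.0], 0.58, [0.599, 0.001])]
lane_wide_stop [([250.0, 222.0], 0.77, [0.786, -0.03]), ([313.0, 201.0], 0.4, [0.699, -0.223])]
lane_narrow_stop []
side [ 1.79605894 -0.08336916  0.84748114] ['K',
[... 160 characters left out ...]
 -0.369]), ([280.0, 193.0], 0.59, [0.577, -0.313])]
tin_narrow_center [([260.0, 209.0], 0.64, [0.674, -0.365]), ([274.0, 189.0], 0.48, [0.548, -0.336])]
tin_narrow_front [([281.0, 194.0], 0.74, [0.579, -0.307]), ([266.0, 204.0], 0.73, [0.645, -0.349])]
caddy [([267.0, 195.0], 0.54, [0.589, -0.357]), ([303.0, 218.0], 0.46, [0.719, -0.214])]
rack []
lane_wide_load [([302.0, 214.0], 0.72, [0.697, -0.219]), ([325.0, 174.0], 0.69, [0.429, -0.157]), ([353.0, 190.0], 0.57, [0.541, -0.05])]
lane_narrow_load [([370.0, 190.0], 0.68, [0.54, 0.015]), ([261.0, 184.0], 0.31, [0.517, -0.391])]
lane_wide_stop [([360.0, 230.0], 0.92, [0.771, -0.026])]
lane_narrow_stop [([379.0, 228.0], 0.69, [0.757, 0.034])]
```

Run:
```python
import cv2,numpy as np
a=cv2.imread("pics/scene.png")[140:300,200:440]; b=cv2.imread("pics/side.png")[130:270,220:430]
a=cv2.resize(a,(780,520),interpolation=cv2.INTER_CUBIC)[:, :]; b=cv2.resize(b,(780,520),interpolation=cv2.INTER_CUBIC)
cv2.imwrite("pics/a.png",a); cv2.imwrite("pics/b.png",b)
```

```text
(no output)
```

View pics/a.png

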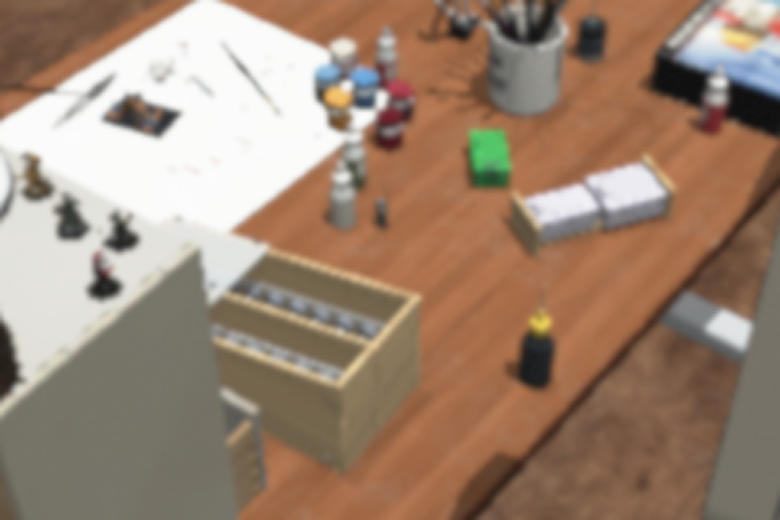

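View pics/b.png

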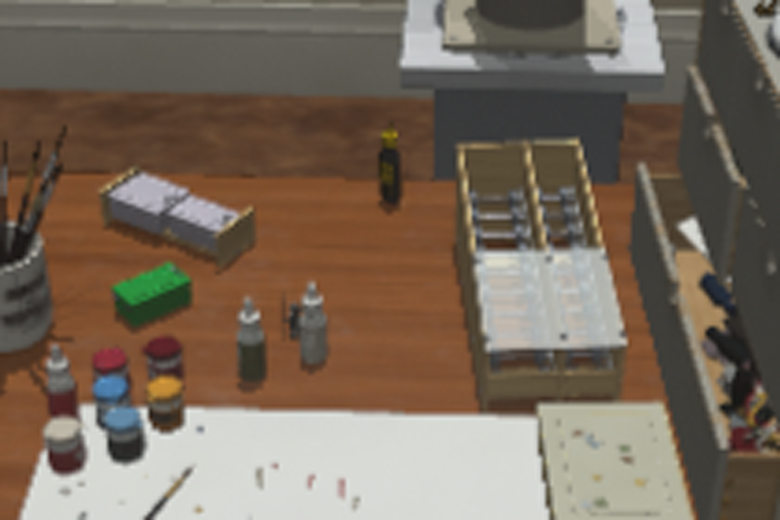

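The scene picture shows the caddy with two bare-metal tins: one at (393,201), one at (370,206). A green look-alike is at (350,188). The rack's loading bay is at about (300,243), and the glue bottle at (365,248).
In the side picture, the tins are at (257,187) and (274,189), and the green one is at (260,209).
I choose the two metal tins in the caddy. I'll triangulate them now and check in a wrist close-up.

Run:
```python
from h import *
A=cam("scene");B=cam("side")
P={"wide":((393,201),(257,187)),"widefront":((383,202),(266,186)),"narrow":((370,206),(274,189)),"narrowfront":((364,209),(280,193.5)),"caddy":((380,209),(267,195)),
"wideload":((301,243),(353,190)),"narload":((289,257),(370,190)),"wstop":((250,222),(360,230)),"glue":((365,248),(325,176))}
for k,(a,b) in P.items(): print(k,tri([(A,a),(B,b)]).round(3))
c=imaging.get_calibration("wrist");print(np.round(c["T_tool_cam"],3),c["K"])
s=get_state();q=s["orientation"];print(R.from_quat([q[1],q[2],q[3],q[0]]).as_matrix().round(3))
```

```text
wide [ 0.508 -0.409  0.009]
widefront [ 0.523 -0.37   0.023]
narrow [ 0.546 -0.334  0.023]
narrowfront [ 0.557 -0.313  0.014]
caddy [ 0.531 -0.369 -0.011]
wideload [ 0.589 -0.046  0.058]
narload [0.581 0.013 0.056]
wstop [ 0.781 -0.027  0.036]
glue [ 0.45  -0.156  0.032]
[[ 0.001  0.945  0.327  0.084]
 [ 1.    -0.001  0.     0.   ]
 [ 0.     0.327 -0.945 -0.142]
 [ 0.     0.     0.     1.   ]] [[295.08406802   0.         315.65056513]
 [  0.         295.08406802 195.5051061 ]
 [  0.           0.           1.        ]]
[[ 0.954  0.3    0.   ]
 [ 0.3   -0.954  0.   ]
 [ 0.    -0.    -1.   ]]
```

```bash
python3 -m handwheel '[{"dx":0.06,"dy":-0.017,"yaw":-0.1},{"dx":0.12,"dy":-0.034,"yaw":-0.2},{"dx":0.18,"dy":-0.05,"yaw":-0.3},{"dx":0.24,"dy":-0.067,"yaw":-0.42},{"dx":0.3,"dy":-0.084,"yaw":-0.52},{"dx":0.36,"dy":-0.1,"yaw":-0.64},{"dx":0.425,"dy":-0.118,"yaw":-0.74},{"dx":0.425,"dy":-0.118,"yaw":-0.74},{"dx":0.425,"dy":-0.118,"yaw":-0.74},{"dx":0.425,"dy":-0.118,"yaw":-0.74},{"dx":0.425,"dy":-0.118,"yaw":-0.74}]'
python3 - <<'E'
from h import *
C=cam("wrist"); im=imaging.grab_frame("wrist"); save("w1.png",im); np.savez("w1.npz",K=C[0],E=C[1])
s=get_state();print(s["ee_pos"],s["joints"])
for q in["tin_wide_center","tin_wide_front","tin_narrow_center","tin_narrow_front","caddy","lane_wide_load","lane_narrow_load","glue_bottle_center"]:
  z=dict(caddy=0,lane_wide_load=.07,lane_narrow_load=.07).get(q,.022)
  print(q,[(np.round(r["point"]).tolist(),round(r["confidence"],2),onz(C,r["point"],z)[:2].round(4).tolist()) for r in spotter.pinpoint(q,"wrist")[:3]])
E
```

```text
[ 0.18010346 -0.57234207  0.23127778] [-1.35138446e+00  1.30414920e-01  1.48821004e+00  3.32762499e-05
  1.52296984e+00 -8.54308568e-02]
tin_wide_center []
tin_wide_front []
tin_narrow_center []
tin_narrow_front []
caddy []
lane_wide_load []
lane_narrow_load []
glue_bottle_center []invalid input at $[0]: expected keys dx, dy, dz, yaw, fingers
```

View pics/w1.png

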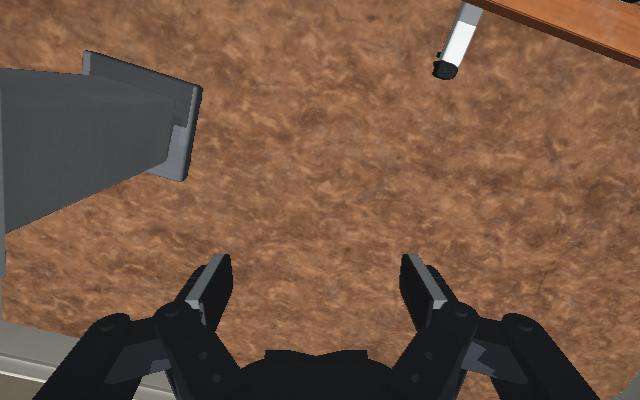

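The picture is still the start pose (floor, and fingers from row 255 down), because the move was refused: every row needs all five keys. I'll send it again.

```bash
python3 -m handwheel '[{"dx":0.06,"dy":-0.017,"dz":0,"yaw":-0.1,"fingers":0},{"dx":0.12,"dy":-0.034,"dz":0,"yaw":-0.2,"fingers":0},{"dx":0.18,"dy":-0.05,"dz":0,"yaw":-0.3,"fingers":0},{"dx":0.24,"dy":-0.067,"dz":0,"yaw":-0.42,"fingers":0},{"dx":0.3,"dy":-0.084,"dz":0,"yaw":-0.52,"fingers":0},{"dx":0.36,"dy":-0.1,"dz":0,"yaw":-0.64,"fingers":0},{"dx":0.425,"dy":-0.118,"dz":0,"yaw":-0.74,"fingers":0},{"dx":0.425,"dy":-0.118,"dz":0,"yaw":-0.74,"fingers":0},{"dx":0.425,"dy":-0.118,"dz":0,"yaw":-0.74,"fingers":0},{"dx":0.425,"dy":-0.118,"dz":0,"yaw":-0.74,"fingers":0},{"dx":0.425,"dy":-0.118,"dz":0,"yaw":-0.74,"fingers":0}]'
cat > look.py <<'E'
import sys
from h import *
n=sys.argv[1]
C=cam("wrist"); im=imaging.grab_frame("wrist"); save(n+".png",im); np.savez(n+".npz",K=C[0],E=C[1])
s=get_state();print(s["ee_pos"].round(4),s["joints"].round(3),s["clock"])
for q in sys.argv[2:]:
  z=dict(caddy=0,lane_wide_load=.07,lane_narrow_load=.07,lane_wide_stop=.06,lane_narrow_stop=.06,rack=0).get(q,.022)
  print(q,[(np.round(r["point"]).tolist(),round(r["confidence"],2),onz(C,r["point"],z)[:2].round(4).tolist()) for r in spotter.pinpoint(q,"wrist")[:3]])
E
python3 look.py w1 tin_wide_center tin_wide_front tin_narrow_center tin_narrow_front caddy lane_wide_load lane_narrow_load
```

```text
clock: 2.92
ee_pos: [0.5491, -0.3334, 0.2315]
orientation: [0.0, 0.867, 0.498, -0.0]
ft_force: [-0.5, 0.5, 0.9]
width: 1.0
grasp_force: 0.0
[ 0.5492 -0.3333  0.2315] [-0.625  0.244  1.36  -0.     1.537 -0.097] 2.975
tin_wide_center [([312.0, 222.0], 0.66, [0.5081, -0.3946])]
tin_wide_front [([309.0, 201.0], 0.66, [0.5197, -0.3677])]
tin_narrow_center [([315.0, 169.0], 0.82, [0.5465, -0.3362]), ([306.0, 199.0], 0.7, [0.5178, -0.3638]), ([406.0, 149.0], 0.69, [0.6528, -0.369])]
tin_narrow_front [([379.0, 138.0], 0.94, [0.6312, -0.3418]), ([313.0, 147.0], 0.74, [0.5582, -0.3116]), ([315.0, 168.0], 0.57, [0.5472, -0.3343])]
caddy []
lane_wide_load []
lane_narrow_load [([313.0, 149.0], 0.34, [0.5622, -0.3062])]
```

View pics/w1.png

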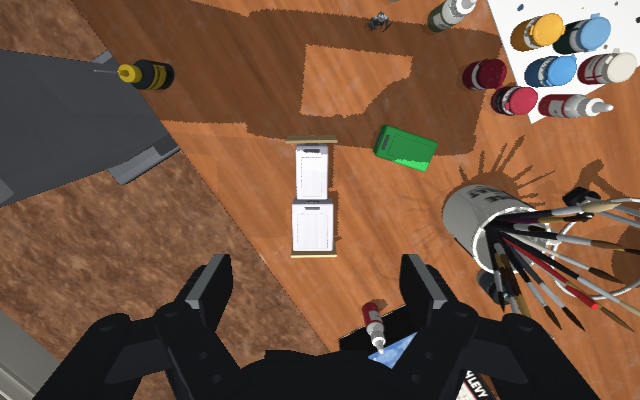

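The wrist view shows the caddy from row 140 to row 256. The narrow tin is at (312,172) and the wide tin at (313,228). The ridges are at rows 150 and 208, so both lip ends point towards tool +x. The green look-alike at (407,148) lies outside the caddy, and a red dropper is at (375,325).

```bash
cat > lid.py <<'E'
from h import *
def rects(n,box=None):
    im=cv2.imread("pics/"+n+".png"); hsv=cv2.cvtColor(im,cv2.COLOR_BGR2HSV)
    m=((hsv[:,:,1]<40)&(hsv[:,:,2]>170)).astype(np.uint8)*255
    if box: k=np.zeros_like(m);k[box[1]:box[3],box[0]:box[2]]=1;m*=k
    m=cv2.morphologyEx(m,cv2.MORPH_OPEN,np.ones((3,3),np.uint8)); d=np.load(n+".npz");C=(d["K"],d["E"])
    out=[]
    for c in cv2.findContours(m,cv2.RETR_EXTERNAL,cv2.CHAIN_APPROX_NONE)[0]:
        if cv2.contourArea(c)<250: continue
        out.append(cv2.boxPoints(cv2.minAreaRect(c)))
    return C,out
E
python3 - <<'E'
from lid import *
C,o=rects("w1",(270,130,350,262))
for b in o:
    X=np.array([onz(C,p,.036)[:2] for p in b]); e=np.diff(np.vstack([X,X[:1]]),axis=0)
    print(b.round(0).tolist(),X.mean(0).round(4),np.linalg.norm(e,axis=1).round(4),np.degrees(np.arctan2(e[:,1],e[:,0])).round(1))
for n,p in dict(dropper=(373,308),glue=(158,75),mini=(380,25),green=(407,150),platefar=(312,140),platenear=(314,256)).items(): print(n,onz(C,p,.03).round(3))
E
```

```text
[[292.0, 204.0], [332.0, 204.0], [332.0, 250.0], [292.0, 250.0]] [ 0.5071 -0.3964] [0.0489 0.0636 0.0517 0.0636] [ -30.2 -119.2  149.8   58.3]
[[296.0, 148.0], [327.0, 148.0], [327.0, 198.0], [296.0, 198.0]] [ 0.542  -0.3357] [0.0356 0.0609 0.0377 0.0609] [ -30.2 -119.5  149.8   58.5]
dropper [ 0.517 -0.55   0.03 ]
glue [ 0.454 -0.159  0.03 ]
mini [ 0.682 -0.237  0.03 ]
green [ 0.652 -0.369  0.03 ]
platefar [ 0.562 -0.303  0.03 ]
platenear [ 0.487 -0.436  0.03 ]
```

```bash
python3 -m handwheel '[{"dx":-0.04,"dy":-0.002,"dz":0.05,"yaw":0,"fingers":0},{"dx":-0.07,"dy":-0.004,"dz":0.1,"yaw":0,"fingers":0},{"dx":-0.076,"dy":-0.004,"dz":0.12,"yaw":0,"fingers":0},{"dx":-0.076,"dy":-0.004,"dz":0.12,"yaw":0,"fingers":0},{"dx":-0.076,"dy":-0.004,"dz":0.12,"yaw":0,"fingers":0}]'
python3 look.py w2 tin_wide_center tin_narrow_center
python3 - <<'E'
from lid import *
C1,o1=rects("w1",(270,130,350,262)); C2,o2=rects("w2",(220,0,420,330))
for b in o2: print(b.round(0).tolist(),onz(C2,b.mean(0),.036).round(4))
for b1 in o1:
  for b2 in o2:
    X=tri([(C1,b1.mean(0)),(C2,b2.mean(0))]); print(X.round(4), (proj(C1,X)-b1.mean(0)).round(1))
E
```

```text
clock: 3.95
ee_pos: [0.5102, -0.3962, 0.1138]
orientation: [0.002, 0.866, 0.499, 0.001]
ft_force: [0.4, -0.6, 0.3]
width: 1.001
grasp_force: 0.0
[ 0.5104 -0.3963  0.1142] [-0.74   0.328  1.478  0.     1.332 -0.215] 4.0
tin_wide_center [([312.0, 204.0], 0.83, [0.5053, -0.3985]), ([312.0, 71.0], 0.48, [0.5583, -0.309])]
tin_narrow_center [([459.0, 76.0], 0.83, [0.6503, -0.3659]), ([313.0, 115.0], 0.75, [0.5428, -0.3361])]
[[281.0, 243.0], [281.0, 198.0], [344.0, 198.0], [344.0, 243.0]] [ 0.5014 -0.4069  0.036 ]
[[285.0, 68.0], [337.0, 68.0], [337.0, 158.0], [285.0, 158.0]] [ 0.543  -0.3335  0.036 ]
[ 0.3964 -0.5768 -0.4158] [0.6 0.2]
[ 0.5506 -0.3258  0.2107] [-0.8  0. ]
[ 0.6076 -0.2344  0.4926] [ 3.2 -0.1]
[ 0.5434 -0.3332  0.0434] [-0.1 -0. ]
```

View pics/w2.png

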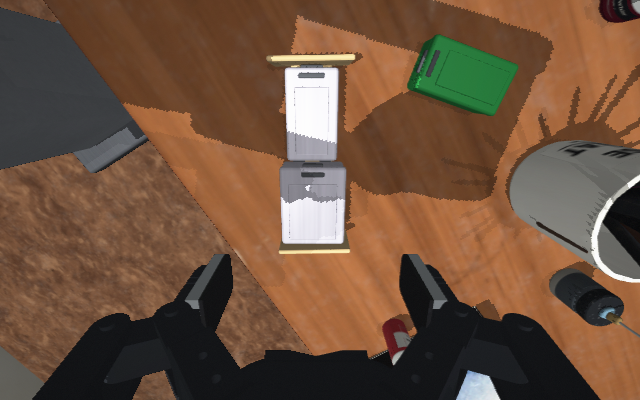

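The close view confirms the bare-metal wide tin in the caddy at (313,203), corners (280,163) to (345,243), with its ridge at the top end (313,174). The narrow tin is at (312,113).

Run:
```python
from lid import *
C1,o1=rects("w1",(270,130,350,262)); d=np.load("w2.npz");C2=(d["K"],d["E"])
W=tri([(C1,(312,227)),(C2,(313,203))]); print(W.round(4))
W2=onz(C2,(313,203),.036);N=onz(C2,(311.5,113),.036);print(W2,N)
s=get_state();q=s["orientation"];M=R.from_quat([q[1],q[2],q[3],q[0]]).as_matrix();print(s["ee_pos"],M.round(3));print((M.T@(W2-s["ee_pos"])).round(4),(M.T@(N-s["ee_pos"])).round(4))
```

```text
[ 0.5142 -0.3855  0.0617]
[ 0.5094377  -0.39393941  0.036     ] [ 0.54328312 -0.33366913  0.036     ]
[ 0.51019727 -0.39623816  0.11386842] [[ 0.501  0.865  0.003]
 [ 0.865 -0.501 -0.003]
 [-0.001  0.004 -1.   ]]
[ 0.0017 -0.0021  0.0779] [ 0.0708 -0.003   0.0778]
```

```bash
python3 -m handwheel '[{"dx":0.002,"dy":0,"dz":0.04,"yaw":0,"fingers":0},{"dx":0.002,"dy":0,"dz":0.075,"yaw":0,"fingers":0},{"dx":0.002,"dy":0,"dz":0.095,"yaw":0,"fingers":0},{"dx":0.002,"dy":0,"dz":0.103,"yaw":0,"fingers":0},{"dx":0.002,"dy":0,"dz":0.103,"yaw":0,"fingers":0},{"dx":0.002,"dy":0,"dz":0.103,"yaw":0,"fingers":0.2},{"dx":0.002,"dy":0,"dz":0.103,"yaw":0,"fingers":0.5},{"dx":0.002,"dy":0,"dz":0.103,"yaw":0,"fingers":0.7},{"dx":0.002,"dy":0,"dz":0.103,"yaw":0,"fingers":0.7},{"dx":0.002,"dy":0,"dz":0.103,"yaw":0,"fingers":0.7}]' 30
```

```text
clock: 5.35
ee_pos: [0.5103, -0.395, 0.0098]
orientation: [0.001, 0.867, 0.499, 0.0]
ft_force: [-0.4, 0.9, 7.0]
width: 0.602
grasp_force: 32.8
```

```bash
python3 -m handwheel '[{"dx":0,"dy":0,"dz":-0.03,"yaw":0,"fingers":0.7},{"dx":0,"dy":0,"dz":-0.08,"yaw":0,"fingers":0.7},{"dx":0.03,"dy":-0.007,"dz":-0.13,"yaw":0,"fingers":0.7},{"dx":0.07,"dy":-0.017,"dz":-0.17,"yaw":0,"fingers":0.7},{"dx":0.12,"dy":-0.03,"dz":-0.2,"yaw":0,"fingers":0.7},{"dx":0.17,"dy":-0.042,"dz":-0.22,"yaw":0,"fingers":0.7},{"dx":0.213,"dy":-0.052,"dz":-0.23,"yaw":0,"fingers":0.7},{"dx":0.213,"dy":-0.052,"dz":-0.23,"yaw":0,"fingers":0.7},{"dx":0.213,"dy":-0.052,"dz":-0.23,"yaw":0,"fingers":0.7},{"dx":0.213,"dy":-0.052,"dz":-0.23,"yaw":0,"fingers":0.7}]' 30
python3 look.py w3 rack lane_wide_load lane_narrow_load lane_wide_stop lane_narrow_stop glue_bottle_center mini_table_center
```

```text
clock: 6.6
ee_pos: [0.5708, -0.1849, 0.2375]
orientation: [-0.0, 0.867, 0.498, -0.001]
ft_force: [-0.5, -0.7, -2.2]
width: 0.605
grasp_force: 32.1
[ 0.5708 -0.185   0.2375] [-0.399  0.129  1.478 -0.     1.535  0.129] 6.65
rack [([418.0, 149.0], 0.39, [0.6925, -0.237])]
lane_wide_load [([266.0, 38.0], 0.83, [0.5973, -0.0463])]
lane_narrow_load []
lane_wide_stop []
lane_narrow_stop []
glue_bottle_center [([215.0, 198.0], 0.66, [0.4359, -0.1572])]
mini_table_center [([420.0, 151.0], 0.7, [0.689, -0.233])]
```

View pics/w3.png

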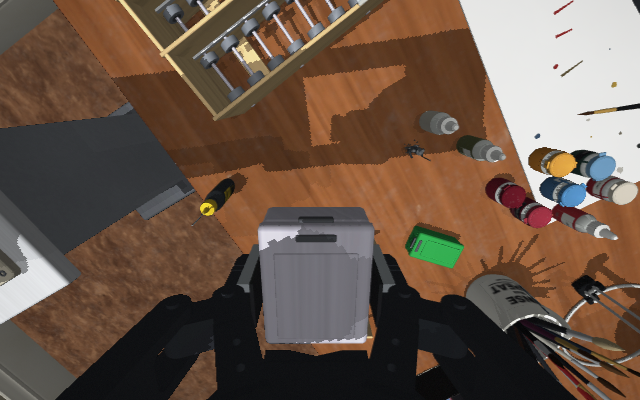

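The wrist view shows the wide tin held square and lid up, with its lip at (316,218). The rack bay is at the top left, at about (240,50). The table spot below is free: glue bottle (215,198), mini (418,151).

```bash
python3 -m handwheel '[{"dx":0,"dy":0,"dz":0.03,"yaw":0.17,"fingers":0.7},{"dx":0,"dy":0,"dz":0.07,"yaw":0.34,"fingers":0.7},{"dx":0,"dy":0,"dz":0.11,"yaw":0.51,"fingers":0.7},{"dx":0,"dy":0,"dz":0.15,"yaw":0.68,"fingers":0.7},{"dx":0,"dy":0,"dz":0.19,"yaw":0.85,"fingers":0.7},{"dx":0,"dy":0,"dz":0.22,"yaw":0.97,"fingers":0.7},{"dx":0,"dy":0,"dz":0.23,"yaw":0.97,"fingers":0.7},{"dx":0,"dy":0,"dz":0.234,"yaw":0.97,"fingers":0.7},{"dx":0,"dy":0,"dz":0.237,"yaw":0.97,"fingers":0.7},{"dx":0,"dy":0,"dz":0.238,"yaw":0.97,"fingers":0.7},{"dx":0,"dy":0,"dz":0.238,"yaw":0.97,"fingers":0.7}]' 30
```

```text
clock: 8.38
ee_pos: [0.5725, -0.1843, 0.0018]
orientation: [0.0, 0.999, 0.038, 0.001]
ft_force: [-1.2, 1.9, 4.5]
width: 0.603
grasp_force: 32.8
```

```bash
python3 -m handwheel '[{"dx":0,"dy":0,"dz":0,"yaw":0,"fingers":0.2},{"dx":0,"dy":0,"dz":0,"yaw":0,"fingers":0},{"dx":0,"dy":0,"dz":-0.03,"yaw":0,"fingers":0},{"dx":0,"dy":0,"dz":-0.08,"yaw":-0.17,"fingers":0},{"dx":0,"dy":0,"dz":-0.14,"yaw":-0.35,"fingers":0},{"dx":0,"dy":-0.02,"dz":-0.2,"yaw":-0.53,"fingers":0},{"dx":0,"dy":-0.05,"dz":-0.23,"yaw":-0.71,"fingers":0},{"dx":0,"dy":-0.08,"dz":-0.23,"yaw":-0.89,"fingers":0},{"dx":0,"dy":-0.1,"dz":-0.23,"yaw":-1.07,"fingers":0},{"dx":0,"dy":-0.11,"dz":-0.23,"yaw":-1.25,"fingers":0},{"dx":0,"dy":-0.11,"dz":-0.23,"yaw":-1.43,"fingers":0},{"dx":0,"dy":-0.11,"dz":-0.23,"yaw":-1.57,"fingers":0}]'
python3 -m handwheel '[{"dx":0,"dy":0,"dz":0,"yaw":0,"fingers":0},{"dx":0,"dy":0,"dz":0,"yaw":0,"fingers":0},{"dx":0,"dy":0,"dz":0,"yaw":0,"fingers":0}]'
python3 look.py w4 rack lane_wide_load lane_narrow_load lane_wide_stop lane_narrow_stop tin_wide_center tin_wide_front
```

```text
clock: 9.88
ee_pos: [0.5631, -0.0739, 0.2301]
orientation: [-0.0, 0.678, 0.735, -0.0]
ft_force: [0.7, -0.4, 1.0]
width: 1.0
grasp_force: 0.0
clock: 10.25
ee_pos: [0.5632, -0.0743, 0.2302]
orientation: [-0.0, 0.681, 0.732, -0.0]
ft_force: [0.8, -1.0, 0.0]
width: 1.001
grasp_force: 0.0
[ 0.5632 -0.0743  0.2303] [-0.221  0.045  1.581  0.     1.516 -0.294] 10.3
rack [([390.0, 119.0], 0.92, [0.6499, -0.0132]), ([398.0, 282.0], 0.34, [0.6981, -0.2457])]
lane_wide_load [([348.0, 149.0], 0.62, [0.5936, -0.0414]), ([290.0, 335.0], 0.48, [0.5459, -0.2873])]
lane_narrow_load [([352.0, 91.0], 0.57, [0.5916, 0.0148])]
lane_wide_stop []
lane_narrow_stop [([526.0, 87.0], 0.83, [0.7649, 0.0308])]
tin_wide_center []
tin_wide_front [([335.0, 244.0], 0.55, [0.5965, -0.178])]
```

View pics/w4.png

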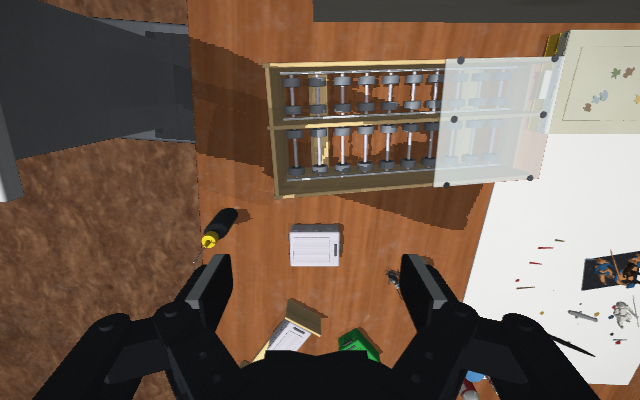

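The wrist view shows the rack: back plate top from (268,66) to (278,196), cover edge from (445,58) to (433,187), wide lane at rows 125–195. The wide tin lies on the table at (316,246) with its ridge at the right (rack-downhill) end.

Run:
```python
from h import *
d=np.load("w4.npz");C=(d["K"],d["E"])
im=cv2.imread("pics/w4.png"); cv2.imwrite("pics/w4c.png",cv2.resize(im[45:275,255:465],None,fx=2.6,fy=2.6,interpolation=cv2.INTER_CUBIC))
f=lambda p,z:onz(C,p,z).round(4)
print("plate",f((267,66),.112),f((272,127),.112),f((278,196),.112))
print("cover edge",f((445,58),.09),f((454,119),.09),f((433,187),.09))
for p in [(290,225),(340,223),(341,264),(291,266)]: print("tin",f(p,.028))
s=get_state();q=s["orientation"];print(s["ee_pos"],R.from_quat([q[1],q[2],q[3],q[0]]).as_matrix().round(4))
```

```text
plate [0.516  0.0277 0.112 ] [ 0.5212 -0.0205  0.112 ] [ 0.5284 -0.0833  0.112 ]
cover edge [0.6673 0.047  0.09  ] [ 0.6867 -0.0034  0.09  ] [ 0.6806 -0.0702  0.09  ]
tin [ 0.5357 -0.1513  0.028 ]
tin [ 0.5992 -0.1438  0.028 ]
tin [ 0.6065 -0.2036  0.028 ]
tin [ 0.5397 -0.2116  0.028 ]
[ 0.56321942 -0.0742259   0.23029048] [[-0.0737  0.9973 -0.    ]
 [ 0.9973  0.0737 -0.    ]
 [-0.     -0.     -1.    ]]
```

View pics/w4c.png

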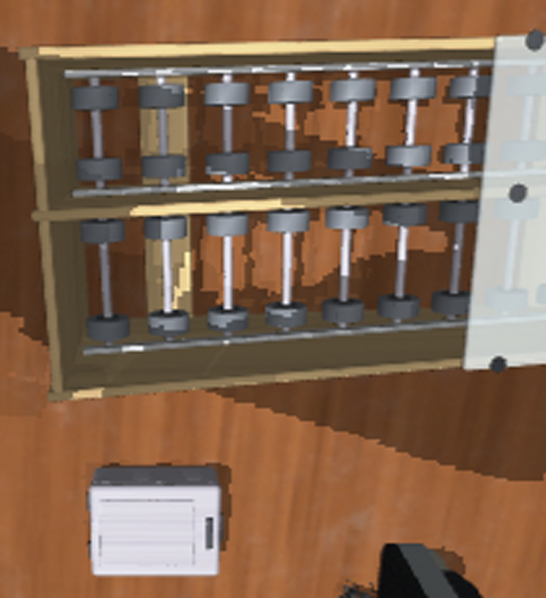

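```bash
python3 -m handwheel '[{"dx":-0.05,"dy":0,"dz":0,"yaw":0,"fingers":0},{"dx":-0.1,"dy":0,"dz":0.03,"yaw":0,"fingers":0},{"dx":-0.11,"dy":0,"dz":0.09,"yaw":0,"fingers":0},{"dx":-0.11,"dy":0,"dz":0.15,"yaw":0,"fingers":0},{"dx":-0.11,"dy":0,"dz":0.2,"yaw":0,"fingers":0},{"dx":-0.11,"dy":0,"dz":0.222,"yaw":0,"fingers":0},{"dx":-0.11,"dy":0,"dz":0.229,"yaw":0,"fingers":0},{"dx":-0.11,"dy":0,"dz":0.229,"yaw":0,"fingers":0.1},{"dx":-0.11,"dy":0,"dz":0.229,"yaw":0,"fingers":0.3},{"dx":-0.11,"dy":0,"dz":0.229,"yaw":0,"fingers":0.5},{"dx":-0.11,"dy":0,"dz":0.229,"yaw":0,"fingers":0.5}]' 30
```

```text
clock: 12.02
ee_pos: [0.5728, -0.1845, 0.0032]
orientation: [0.001, 0.68, 0.733, 0.001]
ft_force: [0.5, 0.4, 7.4]
width: 0.765
grasp_force: 35.5
```

```bash
python3 -m handwheel '[{"dx":0,"dy":0,"dz":-0.03,"yaw":0,"fingers":0.5},{"dx":0,"dy":0,"dz":-0.08,"yaw":0,"fingers":0.5},{"dx":0,"dy":0,"dz":-0.13,"yaw":0,"fingers":0.5},{"dx":0.04,"dy":0.01,"dz":-0.16,"yaw":-0.01,"fingers":0.5},{"dx":0.08,"dy":0.02,"dz":-0.16,"yaw":-0.025,"fingers":0.5},{"dx":0.12,"dy":0.03,"dz":-0.15,"yaw":-0.025,"fingers":0.5},{"dx":0.138,"dy":0.034,"dz":-0.14,"yaw":-0.025,"fingers":0.5},{"dx":0.138,"dy":0.034,"dz":-0.13,"yaw":-0.025,"fingers":0.5},{"dx":0.138,"dy":0.034,"dz":-0.13,"yaw":-0.025,"fingers":0.5},{"dx":0.138,"dy":0.034,"dz":-0.13,"yaw":-0.025,"fingers":0.5},{"dx":0.138,"dy":0.034,"dz":-0.13,"yaw":-0.025,"fingers":0.5}]' 30
python3 look.py w5
python3 - <<'E'
import cv2
im=cv2.imread("pics/w5.png"); cv2.imwrite("pics/w5c.png",cv2.resize(im[0:400,120:560],(792,720))[:600])
E
```

```text
clock: 13.4
ee_pos: [0.5954, -0.0448, 0.1319]
orientation: [0.0, 0.672, 0.741, 0.0]
ft_force: [1.4, 0.0, -0.5]
width: 0.764
grasp_force: 34.5
[ 0.5953 -0.0446  0.1318] [-0.161  0.188  1.609 -0.     1.344 -0.259] 13.45
```

View pics/w5c.png

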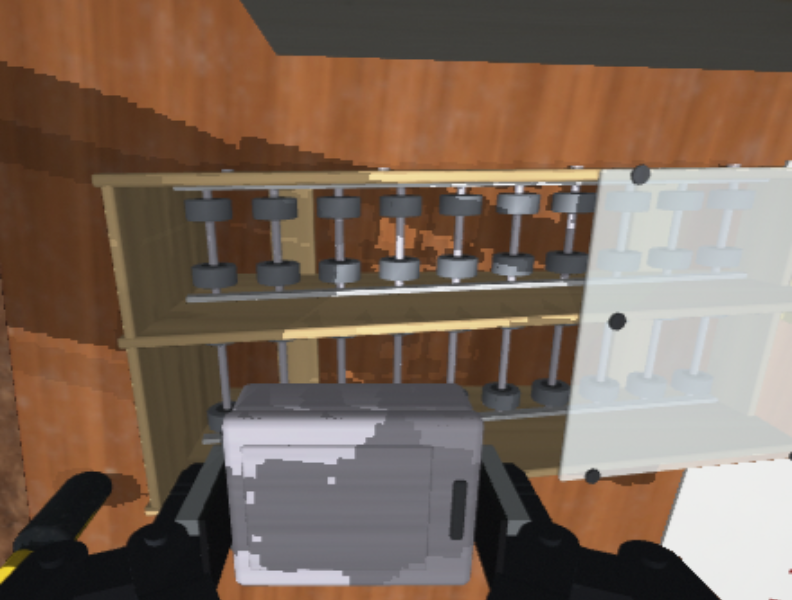

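The wide tin is held over the wide lane, lid up, with its ridge at the downhill end (crop 457,510). The plate corners show at crop (95,180), (120,343) and (150,512). I'll refine the lane from both views.

Run:
```python
from h import *
g=lambda n:(np.load(n+".npz")["K"],np.load(n+".npz")["E"])
C4,C5=g("w4"),g("w5")
w5=lambda x,y:(120+x/1.8,y/1.8); w4=lambda x,y:(255+x/2.6,45+y/2.6)
P={"L":(w4(24,49),w5(95,178)),"M":(w4(33,214),w5(119,342)),"R":(w4(52,401),w5(148,512)),"screwL":(w4(535,40),w5(640,174)),"screwM":(w4(517,193),w5(617,321)),"screwR":(w4(498,364),w5(592,476))}
Q={}
for k,(a,b) in P.items():
    X=tri([(C4,a),(C5,b)]);z=.112 if k in"LMR" else .09
    Q[k]=(onz(C4,a,z)+onz(C5,b,z))/2; print(k,X.round(4),onz(C4,a,z)[:2].round(4),onz(C5,b,z)[:2].round(4))
for a,b in(("L","R"),("screwL","screwR")):
    v=Q[a]-Q[b]; print(np.linalg.norm(v).round(4),np.degrees(np.arctan2(-v[0],v[1])).round(2),((Q[a]+Q[b])/2).round(4))
```

```text
L [0.5141 0.0289 0.1144] [0.5137 0.0292] [0.5131 0.0288]
M [ 0.5175 -0.0212  0.1115] [ 0.5175 -0.021 ] [ 0.5178 -0.021 ]
R [ 0.5249 -0.0873  0.1095] [ 0.5257 -0.0867] [ 0.5254 -0.085 ]
screwL [0.682  0.0463 0.0887] [0.6814 0.0461] [0.6814 0.0463]
screwM [ 0.6867 -0.0035  0.09  ] [ 0.6866 -0.0036] [ 0.6869 -0.0035]
screwR [ 0.6935 -0.067   0.0904] [ 0.6937 -0.0671] [ 0.6937 -0.0672]
0.1155 6.04 [ 0.5194 -0.0285  0.112 ]
0.1141 6.18 [ 0.6875 -0.0105  0.09  ]
```

```bash
python3 -m handwheel '[{"dx":-0.001,"dy":0,"dz":0.02,"yaw":-0.008,"fingers":0.5},{"dx":-0.001,"dy":0,"dz":0.04,"yaw":-0.008,"fingers":0.5},{"dx":-0.001,"dy":0,"dz":0.052,"yaw":-0.008,"fingers":0.5},{"dx":-0.001,"dy":0,"dz":0.058,"yaw":-0.008,"fingers":0.5},{"dx":-0.001,"dy":0,"dz":0.061,"yaw":-0.008,"fingers":0.5},{"dx":-0.001,"dy":0,"dz":0.061,"yaw":-0.008,"fingers":0.5}]' 30
```

```text
clock: 14.2
ee_pos: [0.5954, -0.0448, 0.0706]
orientation: [0.0, 0.668, 0.744, 0.0]
ft_force: [-1.0, 0.4, -1.7]
width: 0.764
grasp_force: 34.5
```

```bash
python3 -m handwheel '[{"dx":0,"dy":0,"dz":0.002,"yaw":0,"fingers":0.5},{"dx":0,"dy":0,"dz":0.003,"yaw":0,"fingers":0.5},{"dx":0,"dy":0,"dz":0.003,"yaw":0,"fingers":0.5}]' 20
```

```text
clock: 14.58
ee_pos: [0.5952, -0.0448, 0.0674]
orientation: [0.0, 0.668, 0.744, 0.0]
ft_force: [0.3, 0.2, -1.5]
width: 0.764
grasp_force: 34.5
```

```bash
python3 -m handwheel '[{"dx":0,"dy":0,"dz":0.001,"yaw":0,"fingers":0.5},{"dx":0,"dy":0,"dz":0.002,"yaw":0,"fingers":0.5},{"dx":0,"dy":0,"dz":0.002,"yaw":0,"fingers":0.5}]' 20
```

```text
clock: 14.95
ee_pos: [0.5957, -0.0448, 0.0659]
orientation: [0.0, 0.668, 0.744, 0.0]
ft_force: [0.5, 0.3, 3.5]
width: 0.77
grasp_force: 35.0
```

```bash
python3 -m handwheel '[{"dx":0,"dy":0,"dz":0.001,"yaw":0,"fingers":0.5},{"dx":0,"dy":0,"dz":0.002,"yaw":0,"fingers":0.5},{"dx":0,"dy":0,"dz":0.002,"yaw":0,"fingers":0.5}]' 20
```

```text
clock: 15.32
ee_pos: [0.5971, -0.0447, 0.0658]
orientation: [0.002, 0.668, 0.744, 0.001]
ft_force: [-0.3, 2.9, 13.1]
width: 0.763
grasp_force: 36.1
```

```bash
python3 -m handwheel '[{"dx":0,"dy":0,"dz":-0.001,"yaw":0,"fingers":0.22},{"dx":0,"dy":0,"dz":-0.001,"yaw":0,"fingers":0.2},{"dx":0,"dy":0,"dz":-0.001,"yaw":0,"fingers":0.1},{"dx":0,"dy":0,"dz":-0.001,"yaw":0,"fingers":0},{"dx":0,"dy":0.004,"dz":-0.004,"yaw":0,"fingers":0},{"dx":0,"dy":0.006,"dz":-0.015,"yaw":0,"fingers":0},{"dx":0,"dy":0.006,"dz":-0.05,"yaw":0,"fingers":0},{"dx":0,"dy":0,"dz":-0.1,"yaw":0,"fingers":0},{"dx":0,"dy":0,"dz":-0.15,"yaw":0,"fingers":0},{"dx":0,"dy":0,"dz":-0.165,"yaw":0,"fingers":0},{"dx":0,"dy":0,"dz":-0.165,"yaw":0,"fingers":0},{"dx":0,"dy":0,"dz":-0.165,"yaw":0,"fingers":0}]' 20
python3 look.py w6 lane_wide_stop tin_wide_center tin_wide_front tin_narrow_center
```

```text
clock: 16.82
ee_pos: [0.5943, -0.0446, 0.2263]
orientation: [-0.001, 0.668, 0.744, -0.001]
ft_force: [-0.3, -0.9, -1.2]
width: 1.002
grasp_force: 0.0
[ 0.5941 -0.0446  0.2259] [-0.161  0.125  1.504  0.     1.516 -0.268] 16.875
lane_wide_stop [([484.0, 172.0], 0.91, [0.773, -0.0211]), ([494.0, 122.0], 0.18, [0.7676, 0.0315])]
tin_wide_center [([406.0, 175.0], 0.79, [0.7038, -0.042]), ([494.0, 120.0], 0.51, [0.7901, 0.0324])]
tin_wide_front []
tin_narrow_center [([267.0, 347.0], 0.62, [0.5499, -0.3278])]
```

View pics/w6.png

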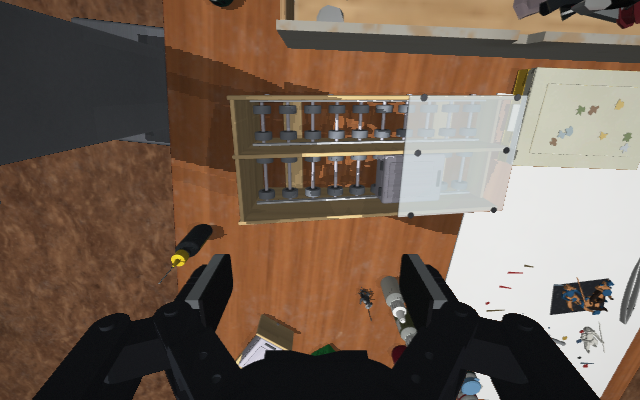

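The wide tin (410,178) is rolling down under the cover, lid up. Now the narrow one.

```bash
python3 -m handwheel '[{"dx":-0.05,"dy":-0.015,"dz":0,"yaw":0.13,"fingers":0},{"dx":-0.1,"dy":-0.03,"dz":0,"yaw":0.28,"fingers":0},{"dx":-0.155,"dy":-0.045,"dz":0,"yaw":0.42,"fingers":0},{"dx":-0.21,"dy":-0.061,"dz":0,"yaw":0.55,"fingers":0},{"dx":-0.26,"dy":-0.076,"dz":0.02,"yaw":0.632,"fingers":0},{"dx":-0.283,"dy":-0.083,"dz":0.07,"yaw":0.632,"fingers":0},{"dx":-0.283,"dy":-0.083,"dz":0.11,"yaw":0.632,"fingers":0},{"dx":-0.283,"dy":-0.083,"dz":0.11,"yaw":0.632,"fingers":0},{"dx":-0.283,"dy":-0.083,"dz":0.11,"yaw":0.632,"fingers":0},{"dx":-0.283,"dy":-0.083,"dz":0.11,"yaw":0.632,"fingers":0}]'
python3 look.py w7 tin_narrow_center tin_narrow_front
python3 - <<'E'
from lid import *
C,o=rects("w7",(220,50,420,330)); s=get_state();q=s["orientation"];M=R.from_quat([q[1],q[2],q[3],q[0]]).as_matrix();print(M[:2,:2].round(4).tolist())
for b in o: print(b.round(0).tolist(),(M.T@(onz(C,b.mean(0),.036)-s["ee_pos"])).round(4),onz(C,b.mean(0),.036).round(4))
E
```

```text
clock: 18.32
ee_pos: [0.5445, -0.3356, 0.1213]
orientation: [0.002, 0.866, 0.5, 0.001]
ft_force: [0.3, -0.5, 0.3]
width: 1.003
grasp_force: 0.0
[ 0.5444 -0.3356  0.1211] [-0.633  0.304  1.493  0.     1.34  -0.108] 18.375
tin_narrow_center [([441.0, 163.0], 0.65, [0.65, -0.3629]), ([315.0, 195.0], 0.63, [0.5448, -0.3345])]
tin_narrow_front [([314.0, 161.0], 0.98, [0.559, -0.3085]), ([314.0, 195.0], 0.64, [0.5439, -0.334]), ([409.0, 150.0], 0.56, [0.6311, -0.3398])]
[[0.5007, 0.8656], [0.8656, -0.5007]]
[[290.0, 194.0], [334.0, 194.0], [334.0, 237.0], [290.0, 237.0]] [-0.0123 -0.0021  0.0842] [ 0.5361 -0.3451  0.036 ]
[[304.0, 166.0], [333.0, 166.0], [333.0, 193.0], [304.0, 193.0]] [0.0189 0.0032 0.0842] [ 0.5563 -0.3207  0.036 ]
```

```bash
python3 -m handwheel '[{"dx":0,"dy":-0.001,"dz":0.04,"yaw":0,"fingers":0},{"dx":0,"dy":-0.001,"dz":0.08,"yaw":0,"fingers":0},{"dx":0,"dy":-0.001,"dz":0.1,"yaw":0,"fingers":0},{"dx":0,"dy":-0.001,"dz":0.109,"yaw":0,"fingers":0},{"dx":0,"dy":-0.001,"dz":0.109,"yaw":0,"fingers":0},{"dx":0,"dy":-0.001,"dz":0.109,"yaw":0,"fingers":0.3},{"dx":0,"dy":-0.001,"dz":0.109,"yaw":0,"fingers":0.5},{"dx":0,"dy":-0.001,"dz":0.109,"yaw":0,"fingers":0.8},{"dx":0,"dy":-0.001,"dz":0.109,"yaw":0,"fingers":0.8},{"dx":0,"dy":-0.001,"dz":0.109,"yaw":0,"fingers":0.8}]' 30
```

```text
clock: 19.73
ee_pos: [0.5426, -0.335, 0.0104]
orientation: [0.001, 0.866, 0.499, 0.0]
ft_force: [-0.3, -0.2, 6.2]
width: 0.438
grasp_force: 31.6
```

```bash
python3 -m handwheel '[{"dx":0,"dy":0,"dz":-0.04,"yaw":0,"fingers":0.8},{"dx":0,"dy":0,"dz":-0.08,"yaw":0,"fingers":0.8},{"dx":0.03,"dy":-0.01,"dz":-0.12,"yaw":0,"fingers":0.8},{"dx":0.07,"dy":-0.025,"dz":-0.14,"yaw":0.16,"fingers":0.8},{"dx":0.11,"dy":-0.04,"dz":-0.14,"yaw":0.32,"fingers":0.8},{"dx":0.145,"dy":-0.051,"dz":-0.14,"yaw":0.48,"fingers":0.8},{"dx":0.145,"dy":-0.051,"dz":-0.12,"yaw":0.64,"fingers":0.8},{"dx":0.145,"dy":-0.051,"dz":-0.09,"yaw":0.8,"fingers":0.8},{"dx":0.145,"dy":-0.051,"dz":-0.05,"yaw":0.94,"fingers":0.8},{"dx":0.145,"dy":-0.051,"dz":-0.02,"yaw":0.94,"fingers":0.8},{"dx":0.145,"dy":-0.051,"dz":-0.01,"yaw":0.94,"fingers":0.8},{"dx":0.145,"dy":-0.051,"dz":-0.005,"yaw":0.94,"fingers":0.8}]' 30
python3 -m handwheel '[{"dx":0,"dy":0,"dz":0.006,"yaw":0,"fingers":0.8},{"dx":0,"dy":0,"dz":0.01,"yaw":0,"fingers":0.8},{"dx":0,"dy":0,"dz":0.013,"yaw":0,"fingers":0.8},{"dx":0,"dy":0,"dz":0.013,"yaw":0,"fingers":0.8}]' 30
```

```text
clock: 21.22
ee_pos: [0.5706, -0.1835, 0.0143]
orientation: [-0.0, 0.999, 0.053, -0.0]
ft_force: [0.5, -0.7, -1.1]
width: 0.437
grasp_force: 30.9
clock: 21.72
ee_pos: [0.5712, -0.1838, 0.0024]
orientation: [0.0, 0.999, 0.053, 0.001]
ft_force: [-2.3, 1.5, 4.7]
width: 0.44
grasp_force: 31.6
```

```bash
python3 -m handwheel '[{"dx":0,"dy":0,"dz":0,"yaw":0,"fingers":0.4},{"dx":0,"dy":0,"dz":0,"yaw":0,"fingers":0},{"dx":0,"dy":0,"dz":-0.005,"yaw":0,"fingers":0},{"dx":0,"dy":0,"dz":-0.05,"yaw":0,"fingers":0},{"dx":0,"dy":0,"dz":-0.08,"yaw":-0.17,"fingers":0},{"dx":0,"dy":0,"dz":-0.08,"yaw":-0.35,"fingers":0},{"dx":0,"dy":0,"dz":-0.08,"yaw":-0.53,"fingers":0},{"dx":0,"dy":0,"dz":-0.08,"yaw":-0.71,"fingers":0},{"dx":0,"dy":0,"dz":-0.08,"yaw":-0.89,"fingers":0},{"dx":0,"dy":0,"dz":-0.08,"yaw":-1.07,"fingers":0},{"dx":0,"dy":0,"dz":-0.08,"yaw":-1.25,"fingers":0},{"dx":0,"dy":0,"dz":-0.08,"yaw":-1.43,"fingers":0}]' 30
python3 -m handwheel '[{"dx":0,"dy":0,"dz":0,"yaw":-0.141,"fingers":0},{"dx":0,"dy":0,"dz":0,"yaw":-0.141,"fingers":0},{"dx":0,"dy":0,"dz":0,"yaw":-0.141,"fingers":0},{"dx":0,"dy":0,"dz":0,"yaw":-0.141,"fingers":0}]'
```

```text
clock: 23.22
ee_pos: [0.5706, -0.1835, 0.0816]
orientation: [0.0, 0.717, 0.697, 0.0]
ft_force: [-0.1, -0.3, -0.8]
width: 0.996
grasp_force: 0.0
clock: 23.72
ee_pos: [0.5705, -0.1835, 0.0814]
orientation: [0.0, 0.669, 0.743, 0.0]
ft_force: [-0.2, 0.5, -0.1]
width: 0.999
grasp_force: 0.0
```

```bash
python3 look.py w8 tin_narrow_center tin_narrow_front
python3 -m handwheel '[{"dx":0,"dy":0,"dz":0.04,"yaw":0,"fingers":0},{"dx":0,"dy":0,"dz":0.07,"yaw":0,"fingers":0},{"dx":0,"dy":0,"dz":0.08,"yaw":0,"fingers":0},{"dx":0,"dy":0,"dz":0.08,"yaw":0,"fingers":0},{"dx":0,"dy":0,"dz":0.08,"yaw":0,"fingers":0.1},{"dx":0,"dy":0,"dz":0.08,"yaw":0,"fingers":0.3},{"dx":0,"dy":0,"dz":0.08,"yaw":0,"fingers":0.5},{"dx":0,"dy":0,"dz":0.08,"yaw":0,"fingers":0.5}]' 30
```

```text
[ 0.5705 -0.1835  0.0813] [-0.397  0.246  1.639  0.     1.256 -0.501] 23.775
tin_narrow_center [([317.0, 208.0], 0.57, [0.5711, -0.179])]
tin_narrow_front [([363.0, 212.0], 0.63, [0.6051, -0.1787])]
clock: 24.88
ee_pos: [0.5719, -0.1841, 0.0032]
orientation: [0.001, 0.669, 0.744, 0.001]
ft_force: [-0.2, -0.7, 7.2]
width: 0.769
grasp_force: 34.6
```

Run:
```python
from h import *
d=np.load("w6.npz");C=(d["K"],d["E"]);B=cam("side")
for p,z in(((285,46),0),((400,53),0),((285,46),.05),((278,24),.1),((400,32),.1),((400,32),.2)): print("w6",p,z,onz(C,p,z).round(3))
for p in((392,174),(414,250),(405,150)):
  for z in(.05,.1,.2,.3): print("side",p,onz(B,p,z).round(3))
```

```text
w6 (285, 46) 0 [0.545 0.086 0.   ]
w6 (400, 53) 0 [0.675 0.093 0.   ]
w6 (285, 46) 0.05 [0.55  0.079 0.05 ]
w6 (278, 24) 0.1 [0.549 0.088 0.1  ]
w6 (400, 32) 0.1 [0.647 0.093 0.1  ]
w6 (400, 32) 0.2 [0.624 0.073 0.2  ]
side (392, 174) [0.454 0.098 0.05 ]
side (392, 174) [0.538 0.087 0.1  ]
side (392, 174) [0.707 0.064 0.2  ]
side (392, 174) [0.875 0.041 0.3  ]
side (414, 250) [0.882 0.126 0.05 ]
side (414, 250) [0.94  0.113 0.1  ]
side (414, 250) [1.054 0.087 0.2  ]
side (414, 250) [1.169 0.061 0.3  ]
side (405, 150) [0.257 0.168 0.05 ]
side (405, 150) [0.353 0.152 0.1  ]
side (405, 150) [0.546 0.121 0.2  ]
side (405, 150) [0.739 0.089 0.3  ]
```

```bash
python3 -m handwheel '[{"dx":0,"dy":0,"dz":-0.03,"yaw":0,"fingers":0.5},{"dx":0,"dy":0,"dz":-0.08,"yaw":0,"fingers":0.5},{"dx":0,"dy":0,"dz":-0.13,"yaw":0,"fingers":0.5},{"dx":0.04,"dy":0.01,"dz":-0.16,"yaw":0,"fingers":0.5},{"dx":0.09,"dy":0.02,"dz":-0.16,"yaw":0,"fingers":0.5},{"dx":0.14,"dy":0.03,"dz":-0.15,"yaw":0,"fingers":0.5},{"dx":0.17,"dy":0.035,"dz":-0.14,"yaw":0,"fingers":0.5},{"dx":0.185,"dy":0.039,"dz":-0.14,"yaw":0,"fingers":0.5},{"dx":0.191,"dy":0.039,"dz":-0.13,"yaw":0,"fingers":0.5},{"dx":0.191,"dy":0.039,"dz":-0.13,"yaw":0,"fingers":0.5},{"dx":0.191,"dy":0.039,"dz":-0.13,"yaw":0,"fingers":0.5}]' 30
python3 look.py w9
python3 - <<'E'
import cv2
im=cv2.imread("pics/w9.png"); cv2.imwrite("pics/w9c.png",cv2.resize(im[0:400,120:560],(792,720))[:600])
E
```

```text
clock: 26.25
ee_pos: [0.5891, 0.0094, 0.1313]
orientation: [0.0, 0.669, 0.743, -0.0]
ft_force: [0.4, -0.5, -1.0]
width: 0.764
grasp_force: 34.2
[0.5893 0.0095 0.1315] [-0.071  0.169  1.631 -0.     1.341 -0.175] 26.3
```

View pics/w9c.png

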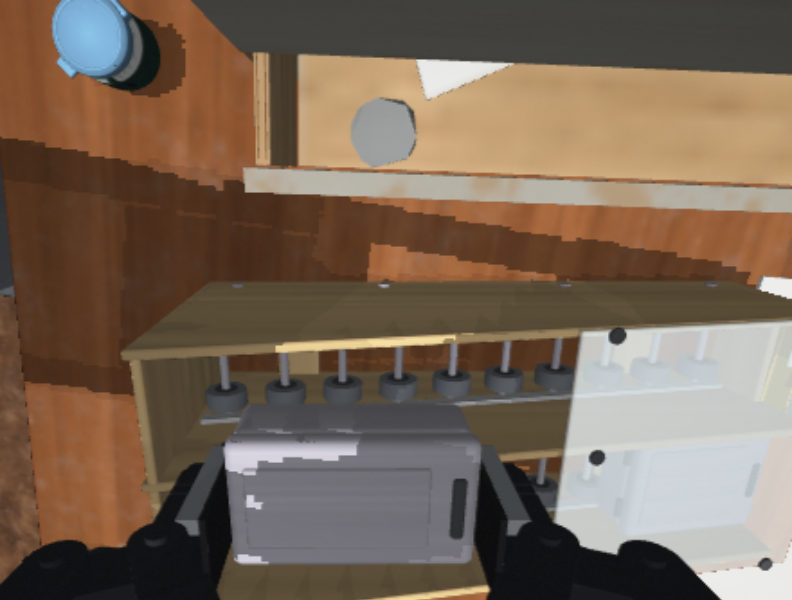

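The narrow tin is held over the narrow lane, lid up, with its ridge downhill (crop 457,508). The wide tin already lies at the lower end under the cover (crop 690,485). I'll lower the narrow one.

```bash
python3 -m handwheel '[{"dx":0.0015,"dy":0,"dz":0.02,"yaw":0,"fingers":0.5},{"dx":0.0015,"dy":0,"dz":0.04,"yaw":0,"fingers":0.5},{"dx":0.0015,"dy":0,"dz":0.052,"yaw":0,"fingers":0.5},{"dx":0.0015,"dy":0,"dz":0.058,"yaw":0,"fingers":0.5},{"dx":0.0015,"dy":0,"dz":0.062,"yaw":0,"fingers":0.5},{"dx":0.0015,"dy":0,"dz":0.064,"yaw":0,"fingers":0.5},{"dx":0.0015,"dy":0,"dz":0.064,"yaw":0,"fingers":0.5}]' 30
python3 -m handwheel '[{"dx":0,"dy":0,"dz":0.001,"yaw":0,"fingers":0.5},{"dx":0,"dy":0,"dz":0.0015,"yaw":0,"fingers":0.5},{"dx":0,"dy":0,"dz":0.0015,"yaw":0,"fingers":0.5}]' 20
```

```text
clock: 27.18
ee_pos: [0.5892, 0.0121, 0.0677]
orientation: [0.0, 0.669, 0.744, 0.0]
ft_force: [0.3, 0.2, -1.8]
width: 0.765
grasp_force: 34.2
clock: 27.55
ee_pos: [0.5891, 0.012, 0.066]
orientation: [0.0, 0.669, 0.744, 0.0]
ft_force: [-0.2, -0.1, -1.6]
width: 0.764
grasp_force: 34.2
```

```bash
python3 -m handwheel '[{"dx":0,"dy":0,"dz":0.001,"yaw":0,"fingers":0.5},{"dx":0,"dy":0,"dz":0.0015,"yaw":0,"fingers":0.5},{"dx":0,"dy":0,"dz":0.0015,"yaw":0,"fingers":0.5}]' 20
```

```text
clock: 27.92
ee_pos: [0.5902, 0.0121, 0.0659]
orientation: [0.001, 0.669, 0.744, 0.001]
ft_force: [-0.8, 0.9, 6.8]
width: 0.764
grasp_force: 35.1
```

Contact at the same height as before, so I release it the same way.

```bash
python3 -m handwheel '[{"dx":0,"dy":0,"dz":-0.001,"yaw":0,"fingers":0.22},{"dx":0,"dy":0,"dz":-0.001,"yaw":0,"fingers":0.2},{"dx":0,"dy":0,"dz":-0.001,"yaw":0,"fingers":0.1},{"dx":0,"dy":0,"dz":-0.001,"yaw":0,"fingers":0},{"dx":0,"dy":0.004,"dz":-0.004,"yaw":0,"fingers":0},{"dx":0,"dy":0.006,"dz":-0.015,"yaw":0,"fingers":0},{"dx":0,"dy":0.006,"dz":-0.05,"yaw":0,"fingers":0},{"dx":0,"dy":0,"dz":-0.1,"yaw":0,"fingers":0},{"dx":-0.03,"dy":0,"dz":-0.15,"yaw":0,"fingers":0},{"dx":-0.06,"dy":0,"dz":-0.165,"yaw":0,"fingers":0},{"dx":-0.06,"dy":0,"dz":-0.165,"yaw":0,"fingers":0},{"dx":-0.06,"dy":0,"dz":-0.165,"yaw":0,"fingers":0}]' 20
python3 -m handwheel '[{"dx":0,"dy":0,"dz":0,"yaw":0,"fingers":0},{"dx":0,"dy":0,"dz":0,"yaw":0,"fingers":0},{"dx":0,"dy":0,"dz":0,"yaw":0,"fingers":0},{"dx":0,"dy":0,"dz":0,"yaw":0,"fingers":0},{"dx":0,"dy":0,"dz":0,"yaw":0,"fingers":0},{"dx":0,"dy":0,"dz":0,"yaw":0,"fingers":0},{"dx":0,"dy":0,"dz":0,"yaw":0,"fingers":0},{"dx":0,"dy":0,"dz":0,"yaw":0,"fingers":0},{"dx":0,"dy":0,"dz":0,"yaw":0,"fingers":0},{"dx":0,"dy":0,"dz":0,"yaw":0,"fingers":0},{"dx":0,"dy":0,"dz":0,"yaw":0,"fingers":0},{"dx":0,"dy":0,"dz":0,"yaw":0,"fingers":0}]'
python3 look.py w10 lane_wide_stop lane_narrow_stop tin_wide_front tin_narrow_front
python3 - <<'E'
import cv2
im=cv2.imread("pics/w10.png"); cv2.imwrite("pics/w10c.png",cv2.resize(im[70:240,200:560],(792,374),interpolation=cv2.INTER_CUBIC))
E
```

```text
clock: 29.42
ee_pos: [0.5951, -0.0473, 0.229]
orientation: [-0.0, 0.669, 0.743, 0.0]
ft_force: [0.1, -0.6, -1.4]
width: 0.994
grasp_force: 0.0
clock: 30.92
ee_pos: [0.5953, -0.0476, 0.2293]
orientation: [-0.0, 0.669, 0.744, 0.0]
ft_force: [0.4, 0.3, 0.0]
width: 1.001
grasp_force: 0.0
[ 0.5953 -0.0476  0.2293] [-0.166  0.124  1.499  0.     1.519 -0.272] 30.975
lane_wide_stop [([482.0, 169.0], 0.85, [0.7738, -0.0217]), ([250.0, 351.0], 0.3, [0.5327, -0.3039])]
lane_narrow_stop [([492.0, 118.0], 0.78, [0.768, 0.032])]
tin_wide_front [([490.0, 121.0], 0.59, [0.7885, 0.0273])]
tin_narrow_front [([316.0, 348.0], 0.59, [0.6259, -0.3288])]
```

View pics/w10c.png

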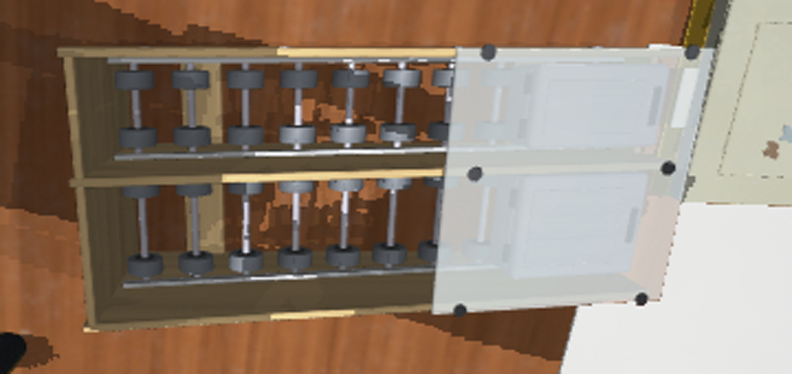

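Run:
```python
from h import *
d=np.load("w10.npz");C=(d["K"],d["E"])
print(onz(C,(200+645/2.2,70+222/2.2),.057),"exp .784 -.026"); print(onz(C,(200+668/2.2,70+103/2.2),.057),"exp .778 .031")
from plant import close_job
if onz(C,(200+645/2.2,70+222/2.2),.057)[0]>.775 and onz(C,(200+668/2.2,70+103/2.2),.057)[0]>.769: print(close_job())
```

```text
[ 0.78803426 -0.02290029  0.057     ] exp .784 -.026
[0.78146078 0.03412383 0.057     ] exp .778 .031
the job is handed in; nothing more can be done
None
```

Both tins are in their own lanes, lid up and lip end leading. By my measurements from the last wrist picture their front ends are within about 5 mm of the stops. I handed the job in at about 31 s with the gripper clear of everything; the hand-in returned no verdict.

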